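Roll the knurled wheel of the setting jig until the jaw stands at the gauge mark

ROBOT

A 7-joint arm with a two-finger parallel gripper is mounted at the origin on the work surface. World frame = base frame: x ahead of the robot, y to its left, z up, the work surface at z = 0. Lengths are in m, angles in rad, forces in N, time in s.
With the tool pointing down it reaches from about 0.4 to 0.75 m from the base axis. Payload 19.5 kg.
Tool frame: the origin (TCP) lies at the very end of the fingers, on their centre line; the grasp point (between the pads) lies manip.pinch_z behind it (manip.pinch_z is the distance from the TCP to the grasp point, in m); z points along the fingers, y is the line along which they close (so a half turn about z gives the same grasp; the last joint's range is limited). The gripper opens to 85 mm and grips with 20 to 120 N. Pads are 22 mm wide; open, the fingers measure 114 mm over their backs; the gripper's body (76 mm by 85 mm) begins 54 mm behind the grasp point. The pads swing forward as they close: fully open they stand 13 mm farther back than shut.
Start: joints at [-1.341, 0.707, -0.028, 1.485, 0.022, 0.951, -0.075], TCP at [0.154, 0.554, 0.231] pointing down, gripper open.
Joint ranges: [-2.71, 2.71], [-0.32, 2.16], [-1.57, 1.52], [0, 2.45], [-1.46, 4.6], [0, 2.02], [-2.83, 2.83]. Speed limits (rad/s): [1.89, 1.89, 2.57, 2.57, 3.01, 3.01, 3.01].

INTERFACE

Orientations are given as [roll, pitch, yaw] about the fixed x, y, z axes, in that order (R = Rz(yaw) Ry(pitch) Rx(roll)).
In Python, from plant import manip, viewer gives the robot as it stands.
- The arm moves only by the tool drive_tool, never from a script. Its argument "rows" is a list of rows, each an object with "hand": the gripper command: -1 is fully open, 1 is shut, values between are in proportion; "translation": the shift along the tool's x, y, z each as a share of 0.3 m, from -1 to 1, a list of three; "rot": the turn, a rotation vector about the tool's x, y, z each as a share of pi rad, from -1 to 1, a list of three. In form: [{"hand": hand, "translation": [dx, dy, dz], "rot": [rx, ry, rz]}, ...]. A call has 1 to 20 rows; each row is the pose to reach, as a shift and turn from the pose commanded when the call began, along the tool's axes at that moment, turning the shorter way round; what a row does not reach only later rows make up. A row lasts 1/10 s, in which the tool goes at most 50 mm and 8.59 degrees, less where a joint would pass 70% of its speed; a pose out of reach is approached as far as the arm can. A call with a number of a shift or a turn outside -1 to 1 is refused whole. A call with a gripper value outside its range is refused whole. The fingers move at their own pace and stop on an object; "squeeze" is the grip in N (left out, the last holds). Time passes only in rows, so rows that repeat a pose let the fingers close. It gives the time, the measured TCP pose, the force, the opening and the grip force at its end, in the units of the state.
- manip.get_obs(): the state, without advancing time (a new reading comes with each control period).
- viewer.read_camera(name): name is "scene" or "top" or "wrist"; returns the picture (420x560x3 uint8, red, green, blue); there is no depth.
- viewer.camera_model(name): a dict with "mtx" (3x3 intrinsics, pixels), "extrinsics" (4x4, takes a point from camera to world coordinates); the wrist camera has in their place "T_tool_cam" (4x4, takes a point from camera to tool coordinates, whose origin is the TCP and whose axes are the flange's). Camera axes: x right, y down, z forward; pixel columns grow to the right and rows downward; lengths in m; the calibration is good to about 2 mm. A picture is of the moment at which its call begins: read the wrist's pose just before it. camera_model takes no time and is no camera call.
- manip.sign_off(): hands the job in; it is judged then, once.
The state is a dict: "time_s": time; "joint_pos": joint angles; "joint_vel": joint speeds; "joint_efforts": joint torques, N m; "tcp_pos": TCP position; "tool_rot": TCP orientation; "contact_force": force on the tool from outside, world axes, zero at the start; "wrist_torque": the same for the moment, N m; "gripper_width": opening from 0.0 (shut) to 1.0 (fully open); "grasp_force": force on a finger pad.
Only numpy, scipy, OpenCV 4.12 (cv2) and the standard library are available. Lean on these libraries where they do the work, as an engineer would, in place of code of your own. Each camera call takes 0.05 s, during which the arm holds its last target. There are 200 camera calls.

TASK

On the bench jig for flight-case panels, roll the knurled wheel under a fingertip, its top towards the fixed block, until the jaw has closed the gap to the gauge mark: the jaw's point must stand exactly opposite the point of the little cursor block. Move the jaw only by rolling the wheel, never by pushing it; lift nothing and leave the loose things on the bench where they are. Take the hand clear when it is set.

Things in the scene. Friction and masses are not known exactly. Their poses are not given: they have to be found in the camera images.
- jig: Setting jig fixed on the bench: steel plate 150 (x) x 260 (y) mm with a deck on rubber buffers. Origin at the underside, on the bench. In its own frame (mm): slide along y at x 0; fixed block 56 x 30, top z 70, at y -90; jaw starts near y 0 and closes towards -y; wheel axle along x at y 85, z 69; aluminium cheeks by the wheel, y 40 to 130, outer faces x +-21, tops z 92. Place and heading vary by run
- wheel_top (a point): highest point of the knurled wheel's rim, unpressed: 104 mm above the bench, 12 mm above the cheeks; axes as the jig's. Steel disc 70 mm across, 24 mm wide. The deck that carries wheel, block and jaw is sprung: it bears up with about 4 N, sinks under a finger at a further 1.5 N per mm, hard stop 6 mm down
- wheel (a joint): turn of the wheel, rad; grows (to 5.2) as the top of its rim is rolled towards the jig's -y, which closes the jaw 10 mm per rad (35 mm of rim for 10 mm of jaw; starts at 0 to 0.8); rolled the other way it opens the jaw. About 2 N along the rim turns it; it stays where left. Several strokes are needed, lifting off between them
- jaw: sliding steel jaw, a block 56 (x) x 40 (y) x 36 mm high with a flat brass point on its +x side. Origin at the centre of its underside, 34 mm above the bench; axes as the jig's. It slides along the jig's y, 52 mm in all, closing towards -y; it must not be pushed
- jaw_tip (a point): tip of the jaw's flat point, 38 mm to the jig's +x side of the jaw's middle, 68 mm above the bench; moves with the jaw
- cursor: the gauge mark: fixed steel block 20 x 26 x 58 mm on the jig plate, 62 mm to the jig's +x side of the slide, brass screw head on top, flat brass point towards the jaw. Origin at the centre of its underside, 12 mm above the bench; axes as the jig's; tip at x -20, y 0, z 56 mm. It varies along the slide by run. The jaw is right when both tips have the same y in the jig's frame
- cursor_tip (a point): tip of the cursor's point, 68 mm above the bench; about 4 mm in x from the jaw's tip when the two are opposite
- castor: loose swivel castor lying plate down, 60 x 50 mm, 65 mm high, near the jig on the robot's side. Origin under its plate
- corner: loose bent steel case corner, 45 x 45 x 45 mm, near the jig on the robot's side. Origin at the centre of its underside
- tape: loose roll of black tape lying flat, 100 mm across, 25 mm high, beyond the jig. Origin at the centre of its underside
- jar: loose jar of rivets, 56 mm across, 70 mm high, beyond the jig. Origin at the centre of its underside
- latch: loose recessed latch plate lying flat, 110 x 100 x 30 mm, on the left of the bench. Origin at the centre of its underside
- driver: loose screwdriver lying on the right of the bench, handle towards its own -x. Origin on its underside
- carton: loose small carton 90 x 70 x 60 mm on the left of the bench. Origin at the centre of its underside

How it is judged:
On the way:
1. the jaw has come opposite the gauge mark (y of jaw_tip in the frame of cursor between -0.003 and 0.003 m), for 0.1 s.
At the end, for the whole second after the job is handed in: The jaw's point stands within 3 mm of opposite the cursor's point, measured along the slide, with the jaw at rest (all of step 1 and linear speed of jaw below 0.003 m/s); the robot touches nothing.
It fails at once if the robot pushes the sliding jaw itself instead of rolling the wheel (contact force between any of the arm, the fingers and jaw above 1.5 N).
It fails at once if a loose thing on the bench is shifted or lifted (more than 20 mm) (distance of any of castor, corner, tape, jar, latch, driver, carton from where it was at the start of the episode above 0.02 m).
It also fails if it takes over 45 s, if anything falls off the work surface, if the arm or the gripper's body presses on something with over 40 N, if the wrist force passes 120 N, or if a joint passes its speed limit or range.

## Working session

There is one attempt and no reset: what is moved stays moved. The work goes in short steps, Python scripts to look and compute and a tool call to move; the robot and the scene stay as the last step left them, time stands still between calls to the robot, and variables do not carry over. Pictures are saved under pics/ and viewed, at most 10 in all, crops included, and the job is handed in when it is done.

Besides the shell and the picture viewer there is one more tool, called in YAML: its name, and indented under it one key for each argument. drive_tool: Moves the arm, as the interface text tells. Its arguments: {"type":"object","properties":{"rows":{"type":"array"},"squeeze":{"type":"number"}},"required":["rows"]}

```bash
ls; mkdir -p pics; python3 - <<'E'
from plant import manip, viewer
import cv2
o=manip.get_obs();print(o['time_s'],o['tcp_pos'],o['tool_rot'],manip.pinch_z)
for n in ("top","scene"):
    im=viewer.read_camera(n);cv2.imwrite(f'pics/{n}0.png',im[:,:,::-1])
    c=viewer.camera_model(n);print(n,c)
print(viewer.camera_model("wrist"))
E
```

```text
pics
0.0 [0.15431661 0.55362836 0.23084293] [-3.14050914e+00  3.93702850e-05  2.86974229e+00] 0.0187
top {'mtx': array([[390.09768003,   0.        , 278.79212463],
       [  0.        , 390.09768003, 212.52450709],
       [  0.        ,   0.        ,   1.        ]]), 'extrinsics': array([[ 5.49386668e-03, -9.94775888e-01,  1.01935031e-01,
         4.16652207e-01],
       [-9.99984805e-01, -5.41887233e-03,  1.01260252e-03,
        -6.76267391e-02],
       [-4.54939653e-04, -1.01939045e-01, -9.94790543e-01,
         1.25448882e+00],
       [ 0.00000000e+00,  0.00000000e+00,  0.00000000e+00,
         1.00000000e+00]])}
scene {'mtx': array([[487.95264536,   0.        , 274.55249878],
       [  0.        , 487.95264536, 203.52363674],
       [  0.        ,   0.        ,   1.        ]]), 'extrinsics': array([[-0.32815913,  0.49462937, -0.80476914,  1.61462111],
       [ 0.94455291,  0.16148235, -0.28590776,  0.3425533 ],
       [-0.01146236, -0.85397028, -0.52019552,  0.80690368],
       [ 0.        ,  0.        ,  0.        ,  1.        ]])}
{'mtx': array([[292.63822595,   0.        , 278.86892318],
       [  0.        , 292.63822595, 208.63761757],
       [  0.        ,   0.        ,   1.        ]]), 'T_tool_cam': array([[-1.46691730e-03, -9.64299174e-01, -2.64811160e-01,
         6.71678942e-02],
       [ 9.99998651e-01, -1.21888026e-03, -1.10097358e-03,
         7.84114287e-04],
       [ 7.38894815e-04, -2.64812418e-01,  9.64299662e-01,
        -1.41959430e-01],
       [ 0.00000000e+00,  0.00000000e+00,  0.00000000e+00,
         1.00000000e+00]])}
```

View pics/top0.png

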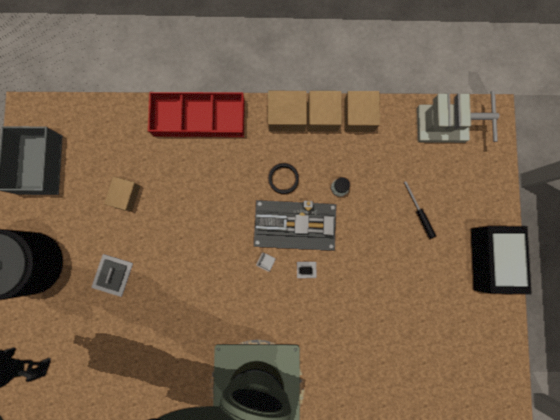

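View pics/scene0.png

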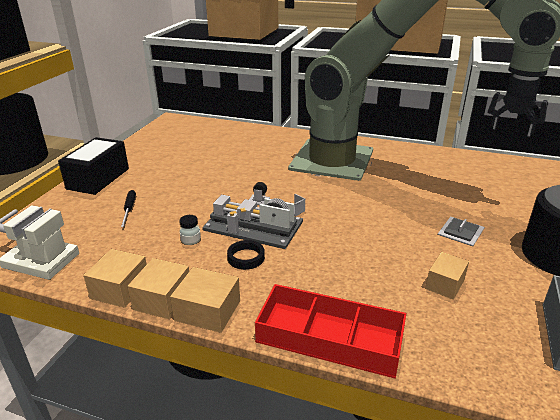

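The top view shows the jig at about (295,225). The wheel is at its left end (272,223), the cursor is at (308,205) on the far side, and the fixed block is on the right. So the jig's axes roughly match the world's. Next I'll zoom in on this.

```bash
python3 - <<'E'
import cv2
im=cv2.imread('pics/top0.png')[190:290,240:350]
cv2.imwrite('pics/top0c.png',cv2.resize(im,None,fx=6,fy=6,interpolation=cv2.INTER_CUBIC)[:600])
E
```

```text
(no output)
```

View pics/top0c.png

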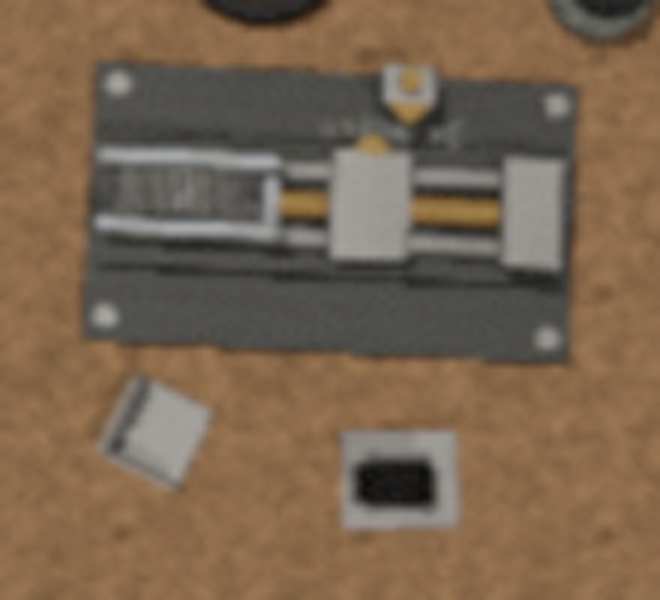

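The crop shows the plate corners at crop px (97,63), (577,87), (568,363) and (85,338). The jaw tip is at about (372,137), the cursor tip at about (408,122), and the wheel at about (185,190). The corner bracket and castor lie below the plate.

```bash
cat > h.py <<'E'
import numpy as np, cv2
from scipy.spatial.transform import Rotation as R
from plant import manip, viewer
def hit(uv,z,K,T):
    d=T[:3,:3]@np.linalg.solve(K,[uv[0],uv[1],1.]);o=T[:3,3]
    return o+d*(z-o[2])/d[2]
def wristT(o):
    T=np.eye(4);T[:3,:3]=R.from_euler('xyz',o['tool_rot']).as_matrix();T[:3,3]=o['tcp_pos']
    return T@viewer.camera_model('wrist')['T_tool_cam']
E
python3 - <<'E'
from h import *
np.set_printoptions(precision=4,suppress=True)
c=viewer.camera_model('top')
f=lambda u,v,z:hit(((u+.5)/6-.5+240,(v+.5)/6-.5+190),z,c['mtx'],c['extrinsics'])
P=np.array([f(97,63,.012),f(577,87,.012),f(568,363,.012),f(85,338,.012)]);print(P)
ctr=P.mean(0);print('ctr',ctr)
dy=(P[0]+P[3]-P[1]-P[2])[:2];yaw=np.arctan2(-dy[0],dy[1]);print('len',np.linalg.norm(dy)/2,np.linalg.norm(P[0]-P[3]),'yaw',yaw)
Rm=np.array([[np.cos(yaw),-np.sin(yaw)],[np.sin(yaw),np.cos(yaw)]])
for n,p in (('jaw',f(372,137,.068)),('cur',f(408,122,.068)),('wheel',f(185,190,.104))):
    print(n,p,'jig',Rm.T@(p-ctr)[:2])
w=ctr[:2]+Rm@[0,.085];print('wheel top from plate',w)
o=manip.get_obs();M=R.from_euler('xyz',o['tool_rot']).as_matrix();print(M)
g=np.array([*(ctr[:2]+Rm@[0,.10]),.20]);print('shift',M.T@(g-o['tcp_pos'])/.3)
# yaw error: want tool y along jig x or y?
t=R.from_euler('xyz',[np.pi,0,yaw+np.pi/2]).as_matrix()
for k in (0,1,2,3):
    t=R.from_euler('xyz',[np.pi,0,yaw+k*np.pi/2]).as_matrix();print(k,R.from_matrix(M.T@t).as_rotvec()/np.pi)
E
```

```text
[[ 0.5837  0.0079  0.012 ]
 [ 0.5722 -0.249   0.012 ]
 [ 0.4252 -0.2428  0.012 ]
 [ 0.437   0.0125  0.012 ]]
ctr [ 0.5045 -0.1178  0.012 ]
len 0.25637149574163953 0.14681779906704578 yaw -0.045479549524181706
jaw [ 0.5389 -0.1361  0.068 ] jig [ 0.0352 -0.0167]
cur [ 0.5467 -0.1545  0.068 ] jig [ 0.0438 -0.0347]
wheel [ 0.5085 -0.0418  0.104 ] jig [0.0005 0.0761]
wheel top from plate [ 0.5084 -0.0329]
[[-0.9633  0.2685 -0.0002]
 [ 0.2685  0.9633 -0.0009]
 [-0.     -0.001  -1.    ]]
shift [-1.6507 -1.5178  0.1045]
0 [-0.      0.0004  0.9279]
1 [-0.0003  0.0002  0.4279]
2 [-0.0003 -0.     -0.0721]
3 [-0.0002 -0.0003 -0.5721]
```

drive_tool:
  rows:
    - {"hand": 1,"translation": [-0.83,-0.76,0],"rot": [0,0,-0.072]}
    - {"hand": 1,"translation": [-0.83,-0.76,0],"rot": [0,0,-0.072]}
    - {"hand": 1,"translation": [-0.83,-0.76,0],"rot": [0,0,-0.072]}
    - {"hand": 1,"translation": [-0.83,-0.76,0],"rot": [0,0,-0.072]}
    - {"hand": 1,"translation": [-0.83,-0.76,0],"rot": [0,0,-0.072]}
    - {"hand": 1,"translation": [-0.83,-0.76,0],"rot": [0,0,-0.072]}
    - {"hand": 1,"translation": [-0.83,-0.76,0],"rot": [0,0,-0.072]}
    - {"hand": 1,"translation": [-0.83,-0.76,0],"rot": [0,0,-0.072]}
    - {"hand": 1,"translation": [-0.83,-0.76,0],"rot": [0,0,-0.072]}
  squeeze: 40

```text
time_s: 1.0
tcp_pos: [0.3332, 0.2671, 0.2313]
tool_rot: [3.142, -0.0, 3.094]
contact_force: [-0.6, -0.6, -0.5]
gripper_width: 0.001
grasp_force: 0.0
```

drive_tool:
  rows:
    - {"hand": 1,"translation": [-0.633,-0.961,0.24],"rot": [0,0,0]}
    - {"hand": 1,"translation": [-0.633,-0.961,0.24],"rot": [0,0,0]}
    - {"hand": 1,"translation": [-0.633,-0.961,0.24],"rot": [0,0,0]}
    - {"hand": 1,"translation": [-0.633,-0.961,0.24],"rot": [0,0,0]}
    - {"hand": 1,"translation": [-0.633,-0.961,0.24],"rot": [0,0,0]}
    - {"hand": 1,"translation": [-0.633,-0.961,0.24],"rot": [0,0,0]}
    - {"hand": 1,"translation": [-0.633,-0.961,0.24],"rot": [0,0,0]}
    - {"hand": 1,"translation": [-0.633,-0.961,0.24],"rot": [0,0,0]}
    - {"hand": 1,"translation": [-0.633,-0.961,0.24],"rot": [0,0,0]}
    - {"hand": 1,"translation": [-0.633,-0.961,0.24],"rot": [0,0,0]}

```text
time_s: 2.0
tcp_pos: [0.5094, -0.0273, 0.1594]
tool_rot: [3.141, -0.0, 3.098]
contact_force: [-0.4, -0.3, -1.0]
gripper_width: 0.006
grasp_force: 0.0
```

```bash
python3 - <<'E'
from h import *
o=manip.get_obs();im=viewer.read_camera('wrist');cv2.imwrite('pics/w1.png',im[:,:,::-1])
print(o['tcp_pos'],o['tool_rot'],o['contact_force'],o['joint_pos'])
np.save('w1T.npy',wristT(o))
E
```

```text
[ 0.50935575 -0.02731411  0.15940595] [ 3.14089524e+00 -2.17798418e-04  3.09834766e+00] [-0.42368364 -0.30961369 -0.95378628] [ 0.10913609  0.72056539 -0.21289359  1.80771635  0.23502491  0.63804891
  1.28561599]
```

View pics/w1.png

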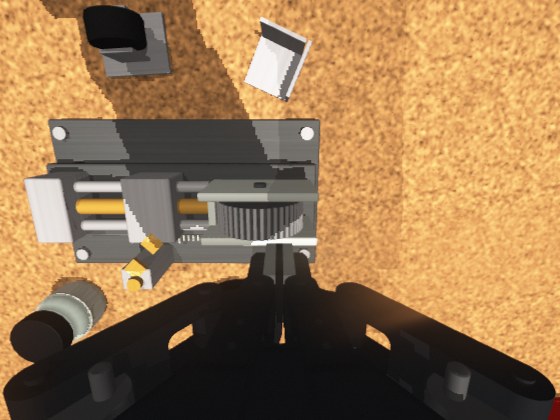

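The wrist view shows the wheel rim at (260,215) between the cheeks, which run x 205–318, with rows 182–242 across them. The jaw's brass point is near (151,243) and the cursor's near (137,265). I'll enlarge that area.

```bash
python3 - <<'E'
from h import *
np.set_printoptions(precision=4,suppress=True)
im=cv2.imread('pics/w1.png')[165:315,100:330]
cv2.imwrite('pics/w1c.png',cv2.resize(im,None,fx=3.4,fy=3.4,interpolation=cv2.INTER_CUBIC))
T=np.load('w1T.npy');K=viewer.camera_model('wrist')['mtx']
for n,u,v,z in (('cheek+y near',318,181,.092),('cheek-y near',208,181,.092),('cheek+y far',317,243,.092),('jaw',151,250,.068),('cur',138,262,.068)):
    print(n,hit((u,v),z,K,T))
E
```

```text
cheek+y near [0.4804 0.0029 0.092 ]
cheek-y near [ 0.4769 -0.0766  0.092 ]
cheek+y far [0.5284 0.0017 0.092 ]
jaw [ 0.5384 -0.1381  0.068 ]
cur [ 0.549  -0.1512  0.068 ]
```

View pics/w1c.png

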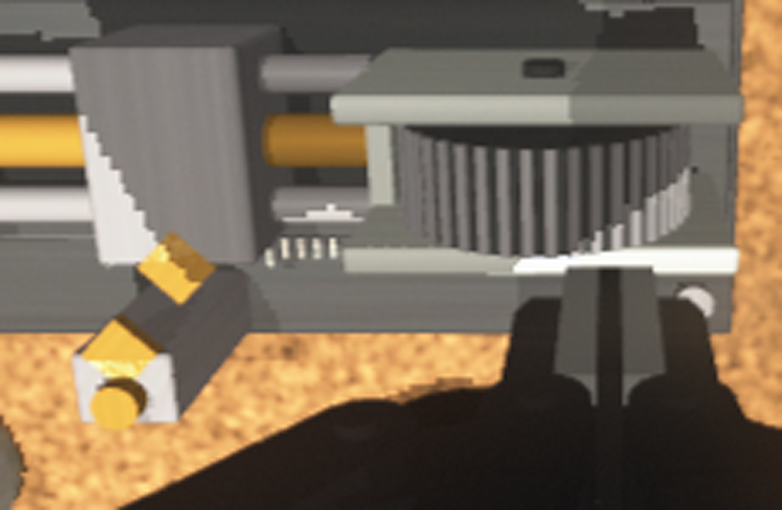

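The jaw tip is at px (153.5,254) and the cursor tip at (135.3,259), so the gap along the slide is about 17–18 mm (about 1.75 rad, 61 mm of rim). The wheel top is at about (0.509,-0.041) and the shut fingertip is about 14 mm thick. I'll press down now.

drive_tool:
  rows:
    - {"hand": 1,"translation": [0,0,0.12],"rot": [0,0,0]}
    - {"hand": 1,"translation": [0,0,0.17],"rot": [0,0,0]}
    - {"hand": 1,"translation": [0,0,0.185],"rot": [0,0,0]}
    - {"hand": 1,"translation": [0,0,0.193],"rot": [0,0,0]}
    - {"hand": 1,"translation": [0,0,0.196],"rot": [0,0,0]}
    - {"hand": 1,"translation": [0,0,0.196],"rot": [0,0,0]}

```text
time_s: 2.65
tcp_pos: [0.5096, -0.0285, 0.1015]
tool_rot: [3.141, 0.001, 3.097]
contact_force: [-4.8, 2.7, 5.8]
gripper_width: -0.003
grasp_force: 3.1
```

drive_tool:
  rows:
    - {"hand": 1,"translation": [0,-0.01,0.003],"rot": [0,0,0]}
    - {"hand": 1,"translation": [0,-0.025,0.003],"rot": [0,0,0]}
    - {"hand": 1,"translation": [0,-0.04,0.003],"rot": [0,0,0]}
    - {"hand": 1,"translation": [0,-0.055,0.003],"rot": [0,0,0]}
    - {"hand": 1,"translation": [0,-0.07,0.003],"rot": [0,0,0]}
    - {"hand": 1,"translation": [0,-0.085,0.004],"rot": [0,0,0]}
    - {"hand": 1,"translation": [0,-0.085,0.004],"rot": [0,0,0]}

```text
time_s: 3.35
tcp_pos: [0.5084, -0.0552, 0.1005]
tool_rot: [-3.141, 0.001, 3.096]
contact_force: [-3.9, -2.7, 8.0]
gripper_width: -0.002
grasp_force: 4.1
```

```bash
cat > look.py <<'E'
import sys
from h import *
o=manip.get_obs();im=viewer.read_camera('wrist')[:,:,::-1]
T=wristT(o);K=viewer.camera_model('wrist')['mtx']
# rough window around the cursor tip, world (0.547,-0.153,.068)
p=np.linalg.inv(T)@[.543,-.146,.068,1];q=K@p[:3]/p[2];x0,y0=int(q[0])-45,int(q[1])-35
x0=max(x0,0);y0=max(y0,0)
np.save('T.npy',T);np.save('c.npy',[x0,y0])
cv2.imwrite(f'pics/{sys.argv[1]}.png',cv2.resize(im[y0:y0+70,x0:x0+90],None,fx=8,fy=8,interpolation=cv2.INTER_CUBIC))
print(o['time_s'],o['tcp_pos'],o['contact_force'],q,x0,y0)
E
python3 look.py s1
```

```text
3.35 [ 0.50843372 -0.05517183  0.10051119] [-3.86627832 -2.69523704  8.02526106] [145.31107495 291.80400481   1.        ] 100 256
```

View pics/s1.png

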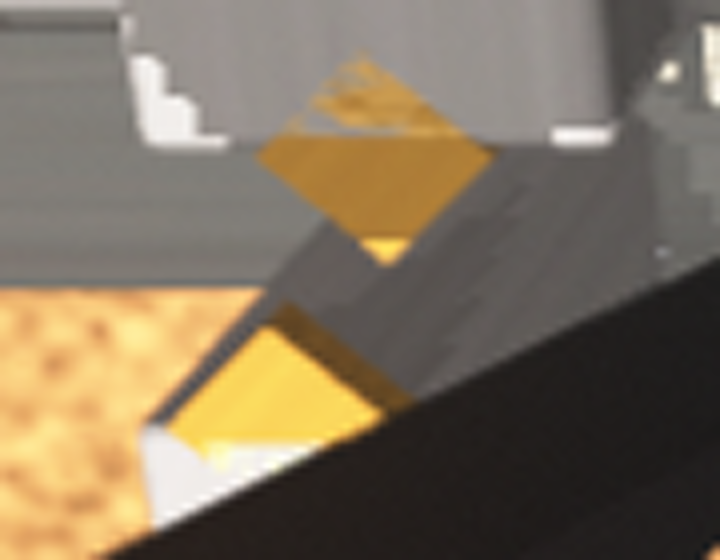

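The picture shows the jaw tip at crop (388,265) and the cursor tip at (265,322). The jaw has closed some way.

```bash
cat > gap.py <<'E'
import sys
from h import *
T=np.load('T.npy');c=np.load('c.npy');K=viewer.camera_model('wrist')['mtx'];a=[float(v) for v in sys.argv[1:]]
J,C=[hit(c+(np.array(p)+.5)/8-.5,.068,K,T) for p in (a[:2],a[2:])]
d=(J-C)[:2];print(J,C,'jig dx,dy mm',1e3*(d@[.999,-.045]),1e3*(d@[.045,.999]))
E
python3 gap.py 388 265 265 322
```

```text
[ 0.54075594 -0.14376518  0.068     ] [ 0.54562166 -0.15501432  0.068     ] jig dx,dy mm -5.367065384570006 11.01892991550465
```

drive_tool:
  rows:
    - {"hand": 1,"translation": [0,0,-0.06],"rot": [0,0,0]}
    - {"hand": 1,"translation": [0,0.045,-0.06],"rot": [0,0,0]}
    - {"hand": 1,"translation": [0,0.09,-0.06],"rot": [0,0,0]}
    - {"hand": 1,"translation": [0,0.09,-0.06],"rot": [0,0,0]}
    - {"hand": 1,"translation": [0,0.09,-0.02],"rot": [0,0,0]}
    - {"hand": 1,"translation": [0,0.09,-0.005],"rot": [0,0,0]}
    - {"hand": 1,"translation": [0,0.09,-0.001],"rot": [0,0,0]}
    - {"hand": 1,"translation": [0,0.09,-0.001],"rot": [0,0,0]}
    - {"hand": 1,"translation": [0,0.075,-0.001],"rot": [0,0,0]}
    - {"hand": 1,"translation": [0,0.06,-0.001],"rot": [0,0,0]}
    - {"hand": 1,"translation": [0,0.045,-0.001],"rot": [0,0,0]}
    - {"hand": 1,"translation": [0,0.03,-0.001],"rot": [0,0,0]}
    - {"hand": 1,"translation": [0,0.015,-0.001],"rot": [0,0,0]}
    - {"hand": 1,"translation": [0,0.0,0],"rot": [0,0,0]}
    - {"hand": 1,"translation": [0,0.0,0],"rot": [0,0,0]}

```text
time_s: 4.9
tcp_pos: [0.5085, -0.0554, 0.0995]
tool_rot: [-3.141, 0.0, 3.095]
contact_force: [-1.1, -3.3, 9.3]
gripper_width: 0.003
grasp_force: 4.7
```

```bash
python3 look.py s2
```

```text
4.9 [ 0.50845969 -0.05541273  0.0995465 ] [-1.09777177 -3.29719975  9.32715832] [145.03636439 292.61903185   1.        ] 100 257
```

View pics/s2.png

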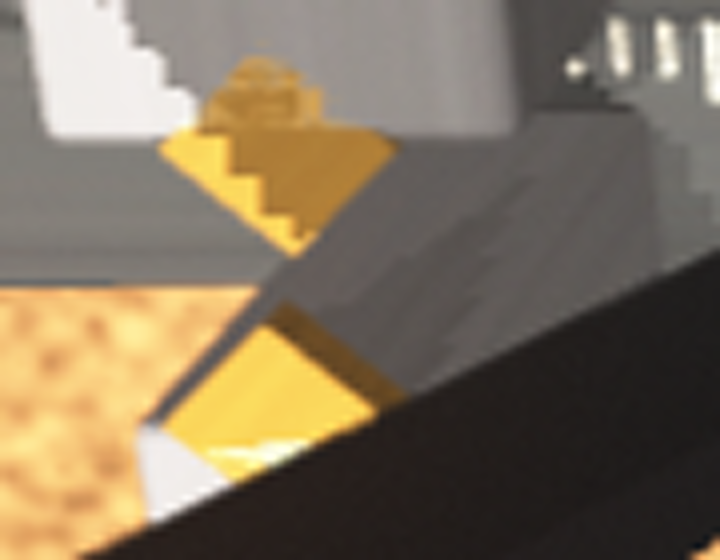

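```bash
sed -i 's/hit(c+(np.array(p)+.5)\/8-.5,.068,K,T) for p in (a\[:2\],a\[2:\])/hit(c+(np.array(p)+.5)\/8-.5,z,K,T) for p,z in ((a[:2],a[4]),(a[2:4],.068))/' gap.py; python3 gap.py 297 258 263 322 .068;python3 gap.py 297 258 263 322 .064
```

```text
[ 0.53990725 -0.15106997  0.068     ] [ 0.5457473  -0.15498027  0.068     ] jig dx,dy mm -6.010174258071198 3.64359063092081
[ 0.54217525 -0.15336602  0.064     ] [ 0.5457473  -0.15498027  0.068     ] jig dx,dy mm -3.64111873528877 1.4518886699068365
```

With the pressed deck allowed for (jaw at z of about 64.5, which gives dx of about -4 as expected), about 1.7 mm remains. I'll make one short 6 mm stroke on the wheel's crown, then lift clear and look.

drive_tool:
  rows:
    - {"hand": 1,"translation": [0,0,-0.06],"rot": [0,0,0]}
    - {"hand": 1,"translation": [0,0.045,-0.06],"rot": [0,0,0]}
    - {"hand": 1,"translation": [0,0.045,-0.06],"rot": [0,0,0]}
    - {"hand": 1,"translation": [0,0.045,-0.02],"rot": [0,0,0]}
    - {"hand": 1,"translation": [0,0.045,-0.005],"rot": [0,0,0]}
    - {"hand": 1,"translation": [0,0.045,0],"rot": [0,0,0]}
    - {"hand": 1,"translation": [0,0.045,0],"rot": [0,0,0]}
    - {"hand": 1,"translation": [0,0.037,0],"rot": [0,0,0]}
    - {"hand": 1,"translation": [0,0.031,0],"rot": [0,0,0]}
    - {"hand": 1,"translation": [0,0.025,0],"rot": [0,0,0]}
    - {"hand": 1,"translation": [0,0.025,0],"rot": [0,0,0]}
    - {"hand": 1,"translation": [0,0.025,-0.03],"rot": [0,0,0]}
    - {"hand": 1,"translation": [0,0.025,-0.15],"rot": [0,0,0]}
    - {"hand": 1,"translation": [0,-0.1,-0.25],"rot": [0,0,0]}
    - {"hand": 1,"translation": [0,-0.2,-0.25],"rot": [0,0,0]}
    - {"hand": 1,"translation": [0,-0.2,-0.25],"rot": [0,0,0]}
    - {"hand": 1,"translation": [0,-0.2,-0.25],"rot": [0,0,0]}

```text
time_s: 6.65
tcp_pos: [0.5054, -0.1149, 0.1743]
tool_rot: [3.141, -0.001, 3.095]
contact_force: [-0.4, 0.9, -0.6]
gripper_width: 0.003
grasp_force: 0.0
```

```bash
python3 look.py s3
```

```text
6.65 [ 0.50535395 -0.11487326  0.17432145] [-0.38974789  0.94317065 -0.58749865] [246.23883099 248.7331379    1.        ] 201 213
```

View pics/s3.png

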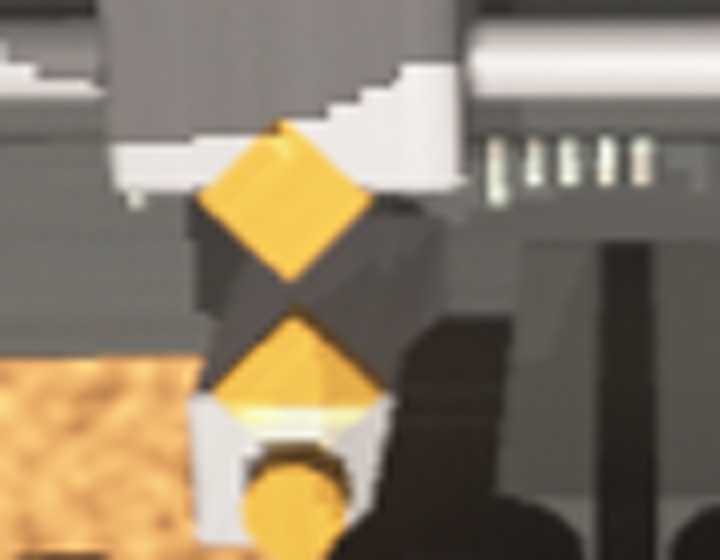

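The jaw tip at crop (288,281) and the cursor tip at (296,318) now stand practically opposite each other.

```bash
python3 gap.py 288 281 296 318 .068
```

```text
[ 0.54155164 -0.15474717  0.068     ] [ 0.54614762 -0.1542238   0.068     ] jig dx,dy mm -4.567833481623581 -0.7296693595567036
```

```bash
python3 -c "
from plant import manip
print(manip.get_obs()['contact_force'],manip.sign_off())"
```

```text
the job is handed in; nothing more can be done
[ 0.48970049  0.82000409 -0.62116401] None
```

The jaw's point is set about 0.7 mm from exactly opposite the cursor's point by my last measurement (3 mm allowed), moved only by rolling the wheel in three strokes; the hand is clear and the job was handed in at about 6.7 s.

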